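Seat the airtight food box in the prep-board corner and crack its sealed lid

ROBOT

A 7-joint arm with a two-finger parallel gripper is mounted at the origin on the work surface. World frame = base frame: x ahead of the robot, y to its left, z up, the work surface at z = 0. Lengths are in mm, angles in rad, forces in N, time in s.
With the tool pointing down it reaches from about 400 to 850 mm from the base axis. Payload 4.5 kg.
Tool frame: the origin (TCP) lies between the finger pads; the fingertips stand 19 mm ahead of it and the grasp point (between the pads) is the TCP; z points along the fingers, y is the direction in which the jaws open and shut (so a half turn about z gives the same grasp; the last joint's range is limited). The gripper opens to 88 mm and grips with 3 to 60 N. Pads are 18 mm wide; open, the fingers measure 123 mm over their backs; the gripper's body (75 mm by 187 mm) begins 45 mm behind the grasp point.
Start: joints at [-1.095, 0.689, -0.195, 1.565, 0.157, 0.902, -0.215], TCP at [267.214, 565.022, 236.243] pointing down, gripper open.
Joint ranges: [-3.01, 3.01], [-0.46, 2.08], [-1.47, 1.51], [0.13, 2.56], [-1, 4.14], [0.04, 2.09], [-2.66, 2.66]. Speed limits (rad/s): [2.57, 2.57, 3.14, 3.14, 3.14, 3.14, 3.14].

INTERFACE

Orientations are given as a 3x3 rotation matrix whose columns are the frame's x, y, z axes.
In Python, from rig import telemetry, read_camera, ticket gives the robot as it stands.
- The arm moves only by the tool jog_arm, never from a script. Its argument "moves" is a list that holds one entry, the list of rows, each a list of 6 numbers: the shift along the tool's x, y, z in cm, then the turn, a rotation vector about the tool's x, y, z in rad. A call has 1 to 5 rows; each row is the pose to reach, as a shift and turn from the pose commanded when the call began, along the tool's axes at that moment; what a row does not reach only later rows make up. A row lasts 1/8 s, in which the tool goes at most 62.5 mm and 10.7 degrees, less where a joint would pass 70% of its speed; a pose out of reach is approached as far as the arm can. A call with a gripper value outside its range is refused whole. "hand" is the finger opening in cm, from 0 to 8.81, set as the call begins (left out, the last holds). The fingers move at their own pace and stop on an object; "newtons" is the grip in N (left out, the last holds). Time passes only in rows, so rows that repeat a pose let the fingers close. It gives the time, the measured TCP pose, the force and the opening at its end, in the units of the state.
- telemetry.get_obs(): the state, without advancing time (a new reading comes with each control period).
- read_camera(name): name is "side" or "top"; returns a dict with "pixels" (384x512x3 uint8, blue, green, red), "range_z" (384x512 float32, mm along the optical axis (not along the pixel's ray), 0 where there is no reading), "K" (3x3 intrinsics, pixels), "pose" (4x4, takes a point from camera to world coordinates). Camera axes: x right, y down, z forward; pixel columns grow to the right and rows downward; lengths in mm; the calibration is good to about 2 mm. A picture is of the moment at which its call begins.
- ticket.sign_off(): hands the job in, once; it reports no verdict.
The state is a dict: "time_s": time; "qpos": joint angles; "joint_vel": joint speeds; "joint_efforts": joint torques, N m; "tcp_pos": TCP position; "tool_rot": TCP orientation; "contact_force": force on the tool from outside, world axes, zero at the start; "torque": the same for the moment, N m; "opening": finger opening in mm.
Only numpy, scipy, OpenCV 4.12 (cv2) and the standard library are available. Lean on these libraries where they do the work, as an engineer would, in place of code of your own. Each camera call takes 0.05 s, during which the arm holds its last target. There are 200 camera calls.

TASK

Push the white airtight food box, with its lid still shut, square and flush into the orange corner of the prep board so that its foot slides under both lips and is held down. Then take the teal lid by its upright fin, pull it up until the sticky seal lets go, and hold it slightly open, with the fin side raised about 3 cm, without throwing it wide open, lifting or tipping the box, or disturbing the other things. Finish while still gripping the fin and holding the lid open: do not let go.

Things in the scene. Friction and masses are not known exactly. Their poses are not given: they have to be found in the camera images.
- corner (a point): Inner corner of the orange L-shaped fence on the board, on the board's upper face (12 mm above the table), where the inner faces of the two fence walls meet. x points out through the far wall, y out through the left wall, z up. Walls 14 mm high above the board, each with a lip that overhangs the board by 8 mm, 7 mm free height underneath.
- board: Wooden one-handed prep board 360 x 360 x 12 mm, fixed to the table, with the orange fence along its far (+x) and left (+y) sides; origin at the centre of its underside, the corner at (150, 150, 12) mm from it. Turned up to 0.22 rad. Pushing the box across it takes 4 to 17 N. The rest of its top is free but for the box and a spoon along its right edge.
- container: Loose white food box, 0.6 to 0.9 kg with lid. Origin: centre of underside; x towards the fin side, y left, z up. Foot flange 146 (x) x 136 (y) x 5 mm; body 130 x 120 mm, 70 mm high; lid's top at 78 mm. Starts 25 to 55 mm from flush to each wall, up to 0.25 rad off square, fin side to the far wall. Flush: origin 73 mm from the far wall, 68 mm from the left wall. Tips if the lid is pulled when not under the lips.
- lid: Teal lid, 136 x 126 x 8 mm, with its fin. Origin on the hinge axis (along y, at the side facing the robot), 67 mm behind the box's centre and 70 mm above the box's underside; axes like the box's when shut.
- lid_handle (a point): Grip point in the upright fin on the lid, near the side away from the hinge. Fin 14 mm thick (y), 36 mm long (x), 34 mm tall above the lid; the point is on its mid-plane, 22 mm above the lid's top, 100 mm above the box's underside, 40 mm ahead of the box's centre, 107 mm ahead of and 30 mm above the hinge axis. Axes like the lid's. Pinch from above, closing along y.
- lid_hinge (a joint): Lid angle in rad: 0 shut, growing as the fin side rises. The seal resists: the lift needed at the fin climbs to a peak of about 18 N near 0.05 rad (5 mm rise), then fades, the seal being free by 0.12 rad; beyond that about half of it still presses the lid down (sprung hinge), which swings shut if let go. Hinge stop at 0.45 rad. Fin side raised 3 cm is about 0.22 rad; under 0.12 is not open, over 0.32 too far.
- spoon: Steel spoon 140 mm long lying along the board's right edge; leave alone.
- cup: Teal cup, 72 mm across, 100 mm high, beside the board on its left; leave alone.
- bottle: Pale green drinking bottle with red cap, 68 mm across, 200 mm high, on the table left of the board; leave alone.
- can: Yellow food can, 74 mm across, 105 mm high, right of the board; leave alone.
- yogurt: White yogurt tub, 70 mm across, 70 mm high, right of the board; leave alone.

How it is judged (in metres and radians):
On the way, in this order (a step that is already met when the one before it is completed fails the run):
1. the box is square and flush in the corner, lid still shut (x of container in the frame of corner between -0.077 and -0.06 m and y of container in the frame of corner between -0.072 and -0.055 m and angle between the x axis of container and the x axis of corner, either way round below 0.04 rad and z of container in the frame of corner below 0.006 m and value of joint lid_hinge below 0.04 rad), for 0.2 s.
2. the lid has broken free and is held slightly open by its fin (value of joint lid_hinge between 0.12 and 0.32 rad and contact force between the fingers and lid above 1.5 N and distance between the grasp point and lid_handle below 0.035 m), for 0.5 s.
At the end, for the whole second after the job is handed in: The fingers grip the fin and hold the lid still at 0.12 to 0.32 rad, with the box still under the lips in the corner (gaps under 7 mm, within 0.07 rad of square, not tipped); the other things are within 30 mm of where they stood. Before the lid was opened the box was flush within 4 mm and 0.04 rad (all of step 2 and x of container in the frame of corner between -0.08 and -0.06 m and y of container in the frame of corner between -0.075 and -0.055 m and angle between the x axis of container and the x axis of corner, either way round below 0.07 rad and z of container in the frame of corner below 0.006 m and angle between container's own z axis and vertical below 0.05 rad and linear speed of lid below 0.03 m/s and distance of each of spoon, cup, bottle, can, yogurt from where it was at the start of the episode below 0.03 m); the arm keeps its last pose, push and grip.
It fails at once if the lid is thrown wide open (past 0.4 rad) (value of joint lid_hinge above 0.4 rad).
It fails at once if the box is tipped or lifted (angle between container's own z axis and vertical above 0.12 rad or z of container in the frame of corner above 0.015 m).
It fails at once if another thing is disturbed (moved 30 mm or more) (distance of any of spoon, cup, bottle, can, yogurt from where it was at the start of the episode above 0.03 m).
It also fails if it takes over 58 s, if anything falls off the work surface, if the arm or the gripper's body presses on something with over 40 N, if the wrist force passes 120 N, or if a joint passes its speed limit or range.

## Working session

There is one attempt and no reset: what is moved stays moved. The work goes in short steps, Python scripts to look and compute and a tool call to move; the robot and the scene stay as the last step left them, time stands still between calls to the robot, and variables do not carry over. Pictures are saved under pics/ and viewed, about 8 in all and at most 12, crops included, and the job is handed in when it is done.

Besides the shell and the picture viewer there is one more tool, called after "Request:" in YAML: its name, and indented under it one key for each argument. jog_arm: Moves the arm, as the interface text tells. Its arguments: {"type":"object","properties":{"moves":{"type":"array","items":{"type":"array","items":{"type":"array","items":{"type":"number"}}}},"hand":{"type":"number"},"newtons":{"type":"number"}},"required":["moves"]}

```bash
ls; mkdir -p pics
python3 - <<'E'
from rig import telemetry, read_camera
import cv2,numpy as np
o=telemetry.get_obs()
for k in o: print(k,np.round(o[k],3).tolist())
for n in ("side","top"):
    c=read_camera(n); cv2.imwrite(f"pics/{n}0.png",c["pixels"]); np.savez(f"{n}0.npz",**c)
    print(n,c["K"].round(1).tolist(),c["pose"].round(3).tolist())
E
```

```text
pics
time_s 0.0
qpos [-1.095, 0.69, -0.194, 1.566, 0.157, 0.902, -0.215]
joint_vel [-0.001, 0.0, 0.0, 0.002, 0.001, -0.0, -0.001]
joint_efforts [0.0, -52.756, -1.267, -15.343, -0.053, 0.006, 0.0]
tcp_pos [267.033, 564.387, 235.413]
tool_rot [[-0.904, 0.427, -0.001], [0.427, 0.904, -0.002], [-0.0, -0.002, -1.0]]
contact_force [-0.654, 0.309, 0.468]
torque [0.033, 0.0, 0.008]
opening 88.194
side [[463.5, 0.0, 254.5], [0.0, 463.5, 195.8], [0.0, 0.0, 1.0]] [[0.958, -0.219, 0.184, 295.602], [-0.285, -0.705, 0.649, -921.107], [-0.012, -0.674, -0.738, 1206.49], [0.0, 0.0, 0.0, 1.0]]
top [[450.7, 0.0, 258.2], [0.0, 450.7, 197.2], [0.0, 0.0, 1.0]] [[-0.023, -0.994, 0.103, 419.942], [-1.0, 0.022, -0.019, 63.512], [0.017, -0.104, -0.994, 1591.965], [0.0, 0.0, 0.0, 1.0]]
```

View pics/top0.png

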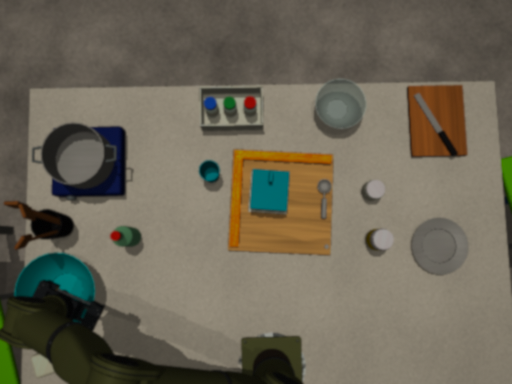

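View pics/side0.png

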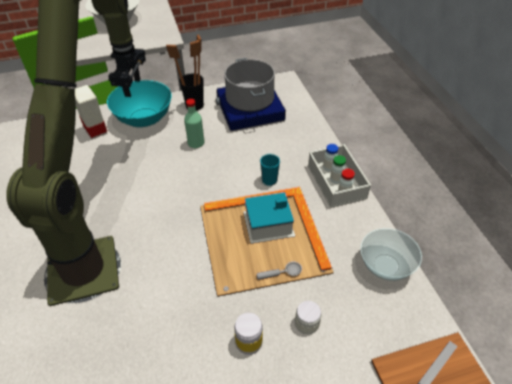

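Both views show the board with the orange L at its far/left side, the lid at top-view px (270,191) with the fin towards the far wall, the spoon at (324,200), and the cup at (209,172) left of the board. Next I measure these.

```bash
cat > h.py <<'E'
import numpy as np,cv2
def cam(n,tag=None):
    if tag is not None: return dict(np.load(f"{n}{tag}.npz"))
    from rig import read_camera
    return read_camera(n)
def rays(c):
    h,w=c["range_z"].shape; u,v=np.meshgrid(np.arange(w),np.arange(h))
    d=np.stack([u,v,np.ones_like(u)],-1)@np.linalg.inv(c["K"]).T
    return d@c["pose"][:3,:3].T
def onplane(c,z):
    d=rays(c); o=c["pose"][:3,3]; return o+d*((z-o[2])/d[...,2])[...,None]
def cloud(c): return c["pose"][:3,3]+rays(c)*c["range_z"][...,None]
def hsv(c): return cv2.cvtColor(c["pixels"],cv2.COLOR_BGR2HSV)
def teal(c): return cv2.inRange(hsv(c),(85,120,50),(100,255,255))>0
def orange(c): return cv2.inRange(hsv(c),(10,215,150),(22,255,255))>0
def rect(p):
    (x,y),(w,h),a=cv2.minAreaRect(p[:,:2].astype(np.float32)); return np.round([x,y,w,h,a],1)
E
python3 - <<'E'
from h import *
for n in ("top","side"):
    c=cam(n,0);P=cloud(c);t=teal(c);near=(abs(P[...,0]-640)<110)&(abs(P[...,1]-40)<100)
    print(n)
    H=hsv(c)
    L=t&near; print("teal z hist",np.histogram(P[L][:,2],bins=range(0,150,10)))
    lid=L&(P[...,2]>84)&(P[...,2]<97)
    if lid.sum(): print("lid",lid.sum(),rect(P[lid]),"plane",rect(onplane(c,90)[lid]),P[lid].mean(0).round(1))
    fin=L&(P[...,2]>110); print("fin",fin.sum(),P[fin].mean(0).round(1),rect(P[fin]) if fin.sum()>3 else "")
    o=orange(c)&(abs(P[...,2]-20)<15); print("orange",o.sum(),np.median(P[o],0).round(1),rect(onplane(c,26)[o]))
    m=np.zeros_like(c["pixels"]);m[L]=(255,0,0);m[o]=(0,128,255);m[fin]=255;cv2.imwrite(f"pics/m{n}.png",m)
c=cam("top",0);P=cloud(c);H=hsv(c)
for v,u in((155,290),(200,235),(157,290),(220,300),(197,324),(172,209)): print(u,v,H[v,u],P[v,u].round(0))
E
```

```text
top
teal z hist (array([  0,   0,   0,   0,   0,   0,   0,   7, 766, 538,   2,  13,  33,
         1]), array([  0,  10,  20,  30,  40,  50,  60,  70,  80,  90, 100, 110, 120,
       130, 140]))
lid 1211 [599.8  -1.9 118.5 134.2  86.7] plane [599.7  -0.8 117.4 135.1  88.3] [596.9  -1.3  89.6]
fin 47 [639.3  -8.3 122.4] [638.9  -8.6  13.4  33.6  87.1]
orange 1380 [707.1  95.4  25.5] [573.  -43.9 338.9 333.5  85.9]
side
teal z hist (array([  0,   0,   0,   0,   0,   0,   0,   1, 403, 595,  29,  23,  39,
         1]), array([  0,  10,  20,  30,  40,  50,  60,  70,  80,  90, 100, 110, 120,
       130, 140]))
lid 980 [598.4  -5.1 117.6 131.6  85.9] plane [598.2  -8.2 119.5 132.4  84.7] [592.   -7.8  90.7]
fin 63 [639.2 -11.8 121.3] [639.7  -8.3  18.7  33.4  89.7]
orange 17 [519.3  98.7  27.4] [645.4 -17.1 150.1 425.3  36.8]
290 155 [ 19 255 164] [730. -82.  27.]
235 200 [ 18 255 164] [575. 115.  20.]
290 157 [ 20 255 163] [722. -82.  28.]
300 220 [ 17 163 136] [ 500. -112.    9.]
324 197 [ 16  82 109] [ 579. -198.   21.]
209 172 [ 91 255  72] [678. 205.   9.]
```

```bash
cat >> h.py <<'E'
def fit(pts):
    vx,vy,x,y=cv2.fitLine(pts[:,:2].astype(np.float32),cv2.DIST_HUBER,0,.01,.01).ravel()
    if abs(vx)>abs(vy): s=np.sign(vx)
    else: s=np.sign(vy)
    return np.array([x,y]),np.array([vx,vy])*s
def edges(c,mask,z):   # world points of mask boundary, on plane z (outer contours, half pixel bias)
    cs,_=cv2.findContours(mask.astype(np.uint8),cv2.RETR_EXTERNAL,cv2.CHAIN_APPROX_NONE)
    k=max(cs,key=cv2.contourArea)[:,0]
    return onplane(c,z)[k[:,1],k[:,0]]
def lidyaw(c):
    P=cloud(c);near=(abs(P[...,0]-640)<130)&(abs(P[...,1]-20)<110)
    m=teal(c)&near&(abs(P[...,2]-90)<6)
    m=cv2.morphologyEx(m.astype(np.uint8),cv2.MORPH_CLOSE,np.ones((9,9)))
    return m
E
python3 - <<'E'
from h import *
c=cam("top",0);P=cloud(c);S=hsv(c)[...,1].astype(float);H=hsv(c)[...,0]
W=onplane(c,26);d=lambda u,v:cv2.remap(W.astype(np.float32),np.float32([[u]]),np.float32([[v]]),1)[0,0]
A=[]
for u in range(250,325,3):   # far wall lower edge
    col=S[:,u]; v=157
    while col[v]>210: v+=1
    v0=v-1+(col[v-1]-210)/(col[v-1]-col[v]); A.append(d(u,v0))
B=[]
for v in range(170,245,3):
    r=S[v]; u=236
    while r[u]>210: u+=1
    B.append(d(u-1+(r[u-1]-210)/(r[u-1]-r[u]),v))
A,B=np.array(A),np.array(B)
fa,fb=fit(A),fit(B)
print("far lip",fa,"left lip",fb)
ya=np.arctan2(-fa[1][0],fa[1][1]);yb=np.arctan2(fb[1][1],fb[1][0]);print("yaw",ya,yb)
yaw=(ya+yb)/2;X=np.array([np.cos(yaw),np.sin(yaw)]);Y=np.array([-X[1],X[0]])
cx=fa[0]@X+8;cy=fb[0]@Y+8;cor=cx*X+cy*Y;print("corner",cor,"yaw",yaw,"board centre",cor-150*X-150*Y)
o=orange(c)&(abs(P[...,2]-20)<15);e=W[o];print("orange extents in board frame",(e[:,:2]@X).min()-cx,(e[:,:2]@X).max()-cx,(e[:,:2]@Y).min()-cy,(e[:,:2]@Y).max()-cy)
for n in("top","side"):
    c=cam(n,0);m=lidyaw(c);e=edges(c,m,90);r=rect(e)
    print(n,"lid",r)
    # side lines by box frame
    ctr=np.array(r[:2]); yw=np.deg2rad(r[4]-90)
    R=np.array([[np.cos(yw),np.sin(yw)],[-np.sin(yw),np.cos(yw)]]);q=(e[:,:2]-ctr)@R.T
    for nm,s in(("left",(q[:,1]>50)&(abs(q[:,0])<50)),("right",(q[:,1]<-50)&(abs(q[:,0])<50)),("far",(q[:,0]>55)&(abs(q[:,1])<45)),("near",(q[:,0]<-55)&(abs(q[:,1])<45))):
        p,v=fit(e[s]);print(nm,p.round(1),"ang",round(float(np.arctan2(v[1],v[0])),3))
E
```

```text
far lip (array([705.8884 , -86.79579], dtype=float32), array([0.07348079, 0.99729663], dtype=float32)) left lip (array([559.75903,  95.9792 ], dtype=float32), array([ 0.99749994, -0.0706673 ], dtype=float32))
yaw -0.07354708 -0.07072625
corner [726.8242  91.9276] yaw -0.07213667 board centre [566.40326  -46.871178]
orange extents in board frame -310.36558615761686 23.15631381371179 -316.01245405187706 22.887416587692286
top lid [599.5  -3.6 120.7 133.5  84.6]
left [605.6  54.7] ang -0.098
right [592.7 -61.8] ang -0.099
far [664.3  -8.7] ang 1.46
near [534.4   1.2] ang 1.478
side lid [598.  -10.2 123.1 132.3  84.2]
left [603.9  49.2] ang -0.102
right [591.5 -68.3] ang -0.104
far [662.4  -8.7] ang 1.484
near [533.7  -3.4] ang 1.464
```

```bash
cat > go.py <<'E'
import numpy as np
from scipy.spatial.transform import Rotation as Ro
from rig import telemetry
COR=np.array([726.8,91.9,12.]);YAW=-0.072
C=Ro.from_euler("z",YAW).as_matrix()
def toolx(th): # lean for pushing along corner X, jaws along corner Y
    z=np.array([np.sin(th),0,-np.cos(th)]);y=np.array([0,1,0]);return C@np.c_[np.cross(y,z),y,z]
def tooly(th,s=1): # pushing along corner Y, jaws along corner X (s sign)
    z=np.array([0,np.sin(th),-np.cos(th)]);y=np.array([s,0,0]);return C@np.c_[np.cross(y,z),y,z]
def w(p): return COR+C@np.array(p,float)      # corner frame -> world
def st():
    o=telemetry.get_obs();p=np.array(o["tcp_pos"]);R=np.array(o["tool_rot"]);return o,p,R
def row(R1,p1):  # p1 in corner frame
    o,p,R=st();print("row cm/rad",((R.T@(w(p1)-p))/10).round(2).tolist(),Ro.from_matrix(R.T@R1).as_rotvec().round(3).tolist(),"| now corner-frame",(C.T@(p-COR)).round(1),"t",o["time_s"],"F",np.round(C.T@np.array(o["contact_force"]),1),"open",o["opening"])
E
python3 -c "
from go import *
print(C.T@(np.array([598,-3.5,12])-COR))
row(toolx(0.5),[-120.5-110-0,-105,150])
row(toolx(0.5),[-120.5-110-0,-105,26])"
```

```text
[-121.6034277  -104.41841969    0.        ]
row cm/rad [-44.07, -41.17, 7.42] [-0.094, -0.494, -0.362] | now corner-frame [-492.6  438.2  223.5] t 0.1 F [-0.   0.2 -1.1] open 87.68257672358395
row cm/rad [-44.06, -41.15, 19.82] [-0.094, -0.494, -0.362] | now corner-frame [-492.6  438.2  223.5] t 0.1 F [-0.   0.2 -1.1] open 87.68257672358395
```

Request:
jog_arm:
  moves:
    - [[0,0,-6,0,0,0],[0,0,-9,0,0,0]]

```text
time_s: 0.35
tcp_pos: [267.4, 565.7, 328.5]
tool_rot: [[-0.904, 0.428, 0.001], [0.428, 0.904, 0.002], [0.0, 0.003, -1.0]]
contact_force: [-0.2, 0.1, -0.6]
opening: 88.2
```

Request:
jog_arm:
  moves:
    - [[-6,-3,0,0,0,0],[-12,-8,0,0,0,0],[-17,-12,0,0,0,-0.1],[-22,-16,0,0,0,-0.2],[-26,-21,0,0,0,-0.3]]

```text
time_s: 0.98
tcp_pos: [406.5, 285.1, 325.9]
tool_rot: [[-0.99, 0.139, 0.0], [0.139, 0.99, -0.0], [-0.0, -0.0, -1.0]]
contact_force: [1.0, 0.1, 0.6]
opening: 88.0
```

```bash
python3 -c "
from go import *
row(toolx(0.5),[-230,-105,150])"
```

```text
row cm/rad [-12.15, -26.7, 16.4] [-0.017, -0.5, -0.066] | now corner-frame [-333.3  169.6  313.9] t 0.975 F [1.  0.2 0.6] open 88.03010901186273
```

Request:
jog_arm:
  moves:
    - [[-3,-6,2,0,-0.1,0],[-6,-12,4,0,-0.2,0],[-9,-18,8,0,-0.3,0],[-12.1,-23,12,-0.01,-0.4,-0.06],[-12.1,-26.7,16.4,-0.017,-0.5,-0.066]]

```text
time_s: 1.6
tcp_pos: [468.4, 68.7, 236.2]
tool_rot: [[-0.932, 0.139, 0.336], [0.101, 0.987, -0.129], [-0.349, -0.086, -0.933]]
contact_force: [0.3, -0.5, 0.0]
opening: 88.1
```

```bash
python3 -c "
from go import *
row(toolx(0.5),[-230,-105,150]);row(toolx(0.5),[-230,-105,27])"
```

```text
row cm/rad [-0.07, -5.48, 8.48] [-0.107, -0.145, -0.026] | now corner-frame [-256.1  -41.7  224.2] t 1.6 F [ 0.3 -0.5  0. ] open 88.10889736778303
row cm/rad [4.22, -4.42, 19.96] [-0.107, -0.145, -0.026] | now corner-frame [-256.1  -41.7  224.2] t 1.6 F [ 0.3 -0.5  0. ] open 88.10889736778303
```

Request:
jog_arm:
  moves:
    - [[0,-5,4,-0.1,-0.145,-0.026],[0,-5.48,8.48,-0.107,-0.145,-0.026],[2,-5,13,-0.107,-0.145,-0.026],[4,-4.5,18,-0.107,-0.145,-0.026],[4.2,-4.42,18,-0.107,-0.145,-0.026]]

```text
time_s: 2.22
tcp_pos: [481.2, -6.3, 100.3]
tool_rot: [[-0.887, 0.062, 0.457], [0.033, 0.997, -0.072], [-0.46, -0.049, -0.887]]
contact_force: [-0.7, 0.3, -3.0]
opening: 87.9
```

```bash
python3 -c "
from go import *
row(toolx(0.5),[-230,-105,27]);row(toolx(0.5),[-200,-105,27])
from h import *
c=cam('side');cv2.imwrite('pics/s1.png',cv2.resize(c['pixels'][150:330,170:370],None,fx=3,fy=3))"
```

```text
row cm/rad [2.09, 1.35, 5.75] [-0.039, -0.021, 0.032] | now corner-frame [-237.9 -115.6   88.3] t 2.225 F [-0.7  0.3 -3. ] open 87.89870138822883
row cm/rad [-0.58, 1.33, 7.13] [-0.039, -0.021, 0.032] | now corner-frame [-237.9 -115.6   88.3] t 2.225 F [-0.7  0.3 -3. ] open 87.89870138822883
```

View pics/s1.png

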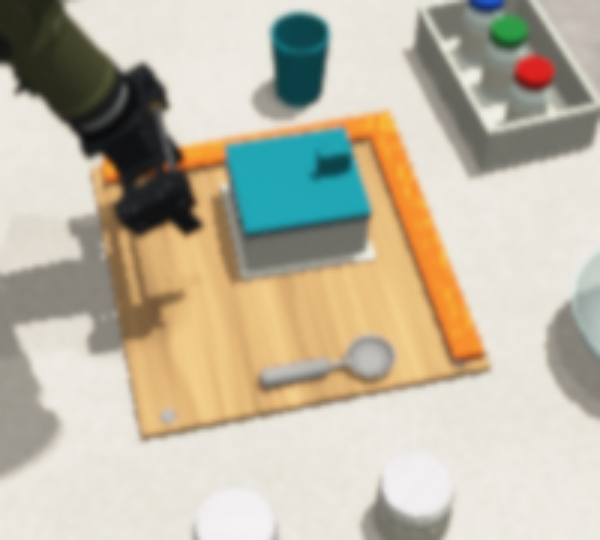

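The crop shows the tool leaning back behind the box's near side (crop px 160,200), clear of the box and fence. The spoon lies well away at crop (330,365). Lowering next.

Request:
jog_arm:
  moves:
    - [[2.1,1.35,3,-0.04,-0.02,0.03],[2.1,1.35,5.7,-0.04,-0.02,0.03],[2.1,1.35,5.7,-0.04,-0.02,0.03]]

```text
time_s: 2.65
tcp_pos: [487.0, 3.2, 37.2]
tool_rot: [[-0.881, 0.071, 0.468], [0.061, 0.997, -0.036], [-0.469, -0.003, -0.883]]
contact_force: [-0.2, 0.0, 0.6]
opening: 88.2
```

```bash
python3 -c "
from go import *
row(toolx(0.5),[-205,-105,27]);row(toolx(0.5),[-170,-105,27]);row(toolx(0.5),[-155,-105,27])"
```

```text
row cm/rad [-2.54, 0.07, 1.15] [-0.002, -0.011, 0.002] | now corner-frame [-232.8 -105.8   25.2] t 2.65 F [-0.2  0.   0.6] open 88.20254848562051
row cm/rad [-5.63, 0.07, 2.79] [-0.002, -0.011, 0.002] | now corner-frame [-232.8 -105.8   25.2] t 2.65 F [-0.2  0.   0.6] open 88.20254848562051
row cm/rad [-6.95, 0.07, 3.49] [-0.002, -0.011, 0.002] | now corner-frame [-232.8 -105.8   25.2] t 2.65 F [-0.2  0.   0.6] open 88.20254848562051
```

Request:
jog_arm:
  moves:
    - [[-1.3,0.05,0.55,0,0,0],[-2.5,0.07,1.15,0,0,0],[-3.4,0.07,1.62,0,0,0],[-4.3,0.07,2.1,0,0,0],[-5.2,0.07,2.57,0,0,0]]

```text
time_s: 3.28
tcp_pos: [543.0, 0.2, 42.1]
tool_rot: [[-0.881, 0.066, 0.469], [0.057, 0.998, -0.034], [-0.47, -0.004, -0.883]]
contact_force: [-11.4, -0.2, 7.8]
opening: 88.5
```

```bash
cat > look.py <<'E'
import sys
from h import *; from go import *
o,p,R=st();print("tcp corner",(C.T@(p-COR)).round(1),"F",np.round(C.T@np.array(o["contact_force"]),1),"t",o["time_s"])
for n in sys.argv[2:]:
    c=cam(n);cv2.imwrite(f"pics/{n}{sys.argv[1]}.png",c["pixels"]);np.savez(f"{n}{sys.argv[1]}.npz",**c)
    P=cloud(c);m=lidyaw(c);e=edges(c,m,90);e=(e-COR)@C;r=rect(e);print(n,"lid in corner frame",r)
    q=e[:,:2]-r[:2]
    for nm,s in(("left",(q[:,1]>48)&(abs(q[:,0])<50)),("right",(q[:,1]<-48)&(abs(q[:,0])<50)),("far",(q[:,0]>55)&(abs(q[:,1])<45)),("near",(q[:,0]<-55)&(abs(q[:,1])<45))):
        if s.sum()>5: a,v=fit(e[s]);print(" ",nm,a.round(1),"yaw",round(float(np.arctan2(v[1],v[0])-(np.pi/2 if abs(v[1])>abs(v[0]) else 0)),3))
    t=teal(c)&(P[...,2]>112)&(P[...,2]<135)&(abs(P[...,0]-660)<90)&(abs(P[...,1])<90);F=(P[t]-COR)@C
    if t.sum(): print("  fin top",rect(F),F.mean(0).round(1),t.sum())
E
python3 look.py 2 top side; python3 -c "
from go import *
row(toolx(0.5),[-165,-105,27]);row(toolx(0.5),[-155,-105,27])"
```

```text
tcp corner [-176.7 -104.7   30.1] F [-11.3  -1.    7.8] t 3.275
top lid in corner frame [-107.  -102.9  133.1  120.7    0.2]
  left [-97.9 -43.9] yaw 0.003
  right [-108.8 -161.5] yaw -0.005
  far [-42.5 -94.1] yaw 0.052
  near [-172.2 -101.7] yaw -0.001
  fin top [ -65.  -102.7   36.3   13.5    2.8] [ -66.9 -103.6  110.3] 46
side lid in corner frame [-1.061e+02 -1.090e+02  1.338e+02  1.220e+02  1.000e-01]
  left [-105.  -50.] yaw -0.004
  right [-107.5 -167.9] yaw 0.005
  far [ -41.4 -112.2] yaw 0.032
  near [-170.5 -110. ] yaw -0.035
  fin top [ -65.1 -103.6   32.    18.2    3.7] [ -65.8 -105.8  109.3] 59
row cm/rad [-0.68, -0.05, 0.74] [-0.001, -0.007, 0.005] | now corner-frame [-174.5 -104.6   30.3] t 3.375 F [-4.6 -0.7  2.5] open 88.24248150629332
row cm/rad [-1.56, -0.05, 1.22] [-0.001, -0.007, 0.005] | now corner-frame [-174.5 -104.6   30.3] t 3.375 F [-4.6 -0.7  2.5] open 88.24248150629332
```

```bash
python3 -c "
import cv2
a=cv2.imread('pics/side2.png')[160:300,190:340];cv2.imwrite('pics/s2.png',cv2.resize(a,None,fx=4,fy=4,interpolation=2))"
```

```text
(no output)
```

View pics/s2.png

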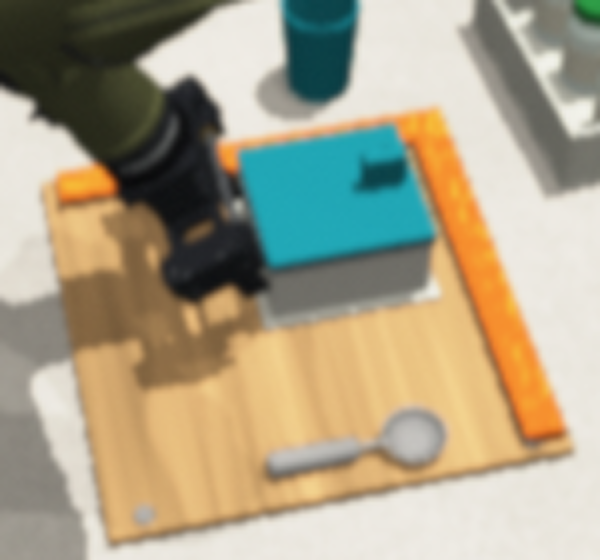

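The crop shows the fingertips in contact low on the box's near side (crop px 262,285), with the box still flat and square to the fence. I keep pushing.

Request:
jog_arm:
  moves:
    - [[-0.6,0,0.3,0,0,0],[-1.2,0,0.6,0,0,0],[-1.7,0,0.9,0,0,0],[-2.2,0,1.17,0,0,0],[-2.2,0,1.17,0,0,0]]

```text
time_s: 4.0
tcp_pos: [569.2, -0.8, 42.0]
tool_rot: [[-0.88, 0.067, 0.471], [0.058, 0.998, -0.033], [-0.472, -0.002, -0.882]]
contact_force: [-6.5, 0.6, 4.3]
opening: 88.3
```

```bash
python3 look.py 3 top
```

```text
tcp corner [-150.5 -103.8   30. ] F [-6.5  0.1  4.3] t 4.0
top lid in corner frame [ -80.6 -101.7  133.   120.3    0.5]
  left [-90.8 -42.8] yaw 0.004
  right [ -71.8 -160.3] yaw -0.005
  far [ -16.  -110.2] yaw -0.002
  near [-145.6 -100.9] yaw -0.004
  fin top [ -40.3 -102.1   33.3   12.9    0.4] [ -40.5 -102.9  110.7] 43
```

Request:
jog_arm:
  moves:
    - [[-0.4,0,0.2,0,0,0],[-0.7,0,0.37,0,0,0],[-0.9,0,0.48,0,0,0],[-0.9,0,0.48,0,0,0]]

```text
time_s: 4.55
tcp_pos: [576.2, -1.1, 41.7]
tool_rot: [[-0.882, 0.065, 0.467], [0.056, 0.998, -0.032], [-0.468, -0.002, -0.884]]
contact_force: [-15.1, 0.5, 12.4]
opening: 88.2
```

```bash
python3 look.py 4 top side
```

```text
tcp corner [-143.5 -103.6   29.7] F [-15.1  -0.5  12.4] t 4.55
top lid in corner frame [ -74.1 -101.8  133.1  120.7    0.4]
  left [-77.9 -42.5] yaw 0.009
  right [ -71.2 -160.3] yaw -0.005
  far [  -9.3 -101.3] yaw -0.003
  near [-139.  -101.7] yaw -0.003
  fin top [ -34.2 -102.9   33.2   10.3    2.9] [ -34.  -102.7  111.1] 43
side lid in corner frame [ -75.7 -108.4  132.5  123.     0.4]
  left [-74.6 -49.1] yaw 0.006
  right [ -74.3 -167.5] yaw 0.005
  far [ -12.9 -111.4] yaw 0.083
  near [-140.2 -106.9] yaw -0.015
  fin top [ -35.5 -103.4   17.5   31.4   89.7] [ -35.4 -105.4  109.3] 56
```

Request:
jog_arm:
  moves:
    - [[-0.35,0,0.18,0,0,0],[-0.5,0,0.27,0,0,0],[-0.5,0,0.27,0,0,0]]

```text
time_s: 5.03
tcp_pos: [576.5, -1.1, 41.0]
tool_rot: [[-0.886, 0.061, 0.459], [0.054, 0.998, -0.03], [-0.46, -0.002, -0.888]]
contact_force: [-30.8, 0.4, 25.0]
opening: 88.6
```

```bash
python3 look.py 5 top
```

```text
tcp corner [-143.2 -103.5   29. ] F [-30.8  -1.9  25. ] t 5.025
top lid in corner frame [ -74.1 -101.7  132.8  120.6    0.4]
  left [-77.9 -42.5] yaw 0.009
  right [ -71.2 -160.3] yaw -0.005
  far [ -9.4 -97.4] yaw 0.0
  near [-138.9  -91.2] yaw -0.002
  fin top [ -33.9 -101.4   33.4   12.9    1.7] [ -34.2 -102.6  111.3] 42
```

Force rose to 31 N with no further motion, so the box is flush to the far wall (lid centre reads −74, which fits −73). Now I back off, to push it left.

Request:
jog_arm:
  moves:
    - [[1,0,-0.5,0,0,0],[3.5,0,-2,0,0,0],[2,0,-8,0,0,0],[1,0,-14,0,0,0],[1,0,-18,0,0,0]]
  hand: 6

```text
time_s: 5.7
tcp_pos: [493.1, 5.1, 198.0]
tool_rot: [[-0.877, 0.069, 0.476], [0.06, 0.998, -0.035], [-0.477, -0.002, -0.879]]
contact_force: [0.0, 0.1, -0.5]
opening: 59.6
```

```bash
python3 -c "
from go import *
o,p,R=st();print(np.round(o['qpos'],2))
for s in (1,-1): row(tooly(0.5,s),[-76,-205,170]); row(tooly(0.5,s),[-76,-205,27])"
```

```text
[ 0.45  0.71 -1.06  2.44  1.87  0.84 -0.58]
row cm/rad [-12.46, -10.2, 8.61] [-0.003, 0.778, 1.628] | now corner-frame [-226.8 -103.4  186. ] t 5.7 F [ 0.   0.1 -0.5] open 59.60633183702349
row cm/rad [-5.63, -10.17, 21.18] [-0.003, 0.778, 1.628] | now corner-frame [-226.8 -103.4  186. ] t 5.7 F [ 0.   0.1 -0.5] open 59.60633183702349
row cm/rad [-12.46, -10.2, 8.61] [-0.751, -0.003, -1.377] | now corner-frame [-226.8 -103.4  186. ] t 5.7 F [ 0.   0.1 -0.5] open 59.60633183702349
row cm/rad [-5.63, -10.17, 21.18] [-0.751, -0.003, -1.377] | now corner-frame [-226.8 -103.4  186. ] t 5.7 F [ 0.   0.1 -0.5] open 59.60633183702349
```

Request:
jog_arm:
  moves:
    - [[-1,-2,-2,0,0.08,0.16],[-3,-4,-1,0,0.16,0.33],[-5,-6,1,0,0.23,0.49],[-7,-8,3,0,0.31,0.65],[-9,-10.2,5,0,0.39,0.81]]

```text
time_s: 6.32
tcp_pos: [589.9, -105.3, 195.2]
tool_rot: [[-0.655, 0.74, 0.152], [0.756, 0.64, 0.137], [0.004, 0.205, -0.979]]
contact_force: [1.6, 0.0, 0.2]
opening: 60.0
```

```bash
python3 -c "
from go import *
o,p,R=st();print(np.round(o['qpos'],2))
row(tooly(0.5,1),[-76,-205,150])"
```

```text
[ 0.73  0.84 -0.99  1.79  0.81  0.79  0.12]
row cm/rad [-3.18, 2.63, 3.93] [-0.006, 0.388, 0.811] | now corner-frame [-122.3 -206.5  183.2] t 6.325 F [1.6 0.2 0.2] open 59.987827545515806
```

Request:
jog_arm:
  moves:
    - [[-0.6,0.5,0.8,0,0.08,0.16],[-1.2,1,1.5,0,0.16,0.33],[-1.8,1.6,2.3,0,0.23,0.49],[-2.5,2.1,3.1,0,0.31,0.65],[-3.2,2.6,3.9,-0.006,0.388,0.811]]

```text
time_s: 6.95
tcp_pos: [635.7, -107.1, 161.4]
tool_rot: [[0.064, 0.997, 0.034], [0.876, -0.072, 0.477], [0.479, -0.0, -0.878]]
contact_force: [0.0, 0.1, -0.3]
opening: 60.0
```

```bash
python3 -c "
from go import *
o,p,R=st();print(np.round(o['qpos'],2))
row(tooly(0.5,1),[-76,-205,80]);row(tooly(0.5,1),[-76,-205,27])"
```

```text
[ 0.77  1.06 -0.97  1.46  0.37  0.96 -0.16]
row cm/rad [-3.32, 0.06, 6.09] [-0.0, 0.001, -0.001] | now corner-frame [ -76.5 -205.   149.4] t 6.95 F [ 0.   0.1 -0.3] open 59.97915364360123
row cm/rad [-5.86, 0.06, 10.75] [-0.0, 0.001, -0.001] | now corner-frame [ -76.5 -205.   149.4] t 6.95 F [ 0.   0.1 -0.3] open 59.97915364360123
```

Request:
jog_arm:
  moves:
    - [[-1.7,0.03,3,0,0,0],[-3.3,0.06,6.1,0,0,0],[-4.8,0.06,8.8,0,0,0],[-5.8,0.06,10.7,0,0,0],[-5.8,0.06,10.7,0,0,0]]

```text
time_s: 7.58
tcp_pos: [634.4, -106.7, 38.1]
tool_rot: [[0.06, 0.998, 0.031], [0.877, -0.067, 0.477], [0.478, -0.002, -0.879]]
contact_force: [-0.0, 0.4, 0.6]
opening: 59.8
```

```bash
python3 look.py 6 side;python3 -c "
from go import *
row(tooly(0.5,1),[-76,-170,28]);row(tooly(0.5,1),[-76,-135,28])
import cv2
a=cv2.imread('pics/side6.png')[150:300,190:340];cv2.imwrite('pics/s6.png',cv2.resize(a,None,fx=4,fy=4,interpolation=2))"
```

```text
tcp corner [ -77.9 -204.7   26.1] F [-0.1  0.4  0.6] t 7.575
side lid in corner frame [-75.1 -74.3 130.3  54.9   0. ]
  far [-14.3 -55.2] yaw -0.096
  near [-137.   -67.6] yaw -0.108
  fin top [ -35.3 -102.8   31.2   18.6    3.7] [ -35.6 -105.   109.5] 55
row cm/rad [3.04, 0.1, 1.61] [-0.002, 0.002, 0.004] | now corner-frame [ -76.9 -204.4   27.6] t 7.625 F [-0.1 -0.5  1.1] open 60.16446843625234
row cm/rad [6.12, 0.12, 3.28] [-0.002, 0.002, 0.004] | now corner-frame [ -76.9 -204.4   27.6] t 7.625 F [-0.1 -0.5  1.1] open 60.16446843625234
```

View pics/s6.png

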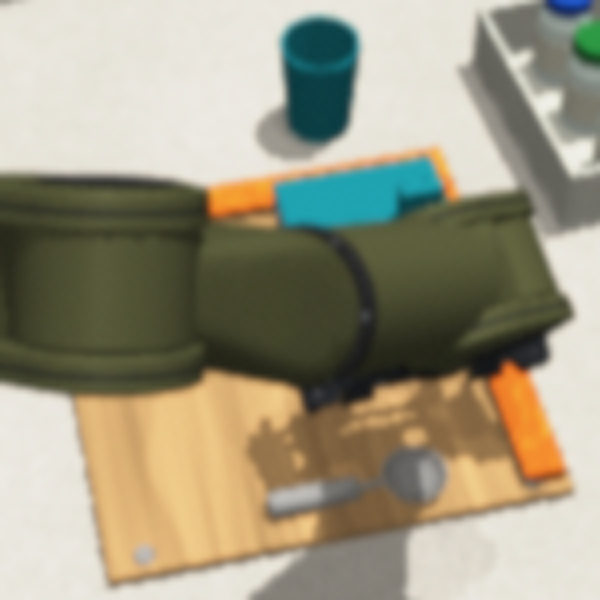

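The arm blocks the side view of the contact, but the spoon (crop 415,470) lies untouched and the lid still shows. I push left in small steps.

Request:
jog_arm:
  moves:
    - [[1,0.05,0.55,0,0,0],[2,0.1,1.1,0,0,0],[3,0.1,1.6,0,0,0],[3.9,0.1,2.1,0,0,0],[4.6,0.1,2.45,0,0,0]]

```text
time_s: 8.25
tcp_pos: [639.9, -59.6, 39.9]
tool_rot: [[0.062, 0.998, 0.034], [0.88, -0.071, 0.47], [0.471, 0.001, -0.882]]
contact_force: [-5.6, -13.7, 11.3]
opening: 60.4
```

```bash
python3 look.py 7 top
```

```text
tcp corner [ -75.8 -157.4   27.9] F [ -4.6 -14.1  11.3] t 8.25
top lid in corner frame [-73.8 -90.3 121.7 133.2  89.9]
  left [-71.3 -31.4] yaw 0.003
  right [ -73.8 -149.7] yaw -0.007
  far [  -9.3 -100.4] yaw -0.01
  near [-139.1  -90.1] yaw -0.0
  fin top [-32.  -91.1  36.7  13.4   2.5] [-31.9 -89.9 110.8] 46
```

Request:
jog_arm:
  moves:
    - [[0.6,0,0.3,0,0,0],[1.1,0,0.55,0,0,0],[1.5,0,0.8,0,0,0],[1.7,0,0.9,0,0,0]]

```text
time_s: 8.8
tcp_pos: [641.3, -39.0, 40.0]
tool_rot: [[0.061, 0.998, 0.034], [0.879, -0.07, 0.472], [0.473, 0.001, -0.881]]
contact_force: [-2.4, -10.4, 6.9]
opening: 60.0
```

```bash
python3 look.py 8 top
```

```text
tcp corner [ -75.8 -136.7   28. ] F [ -1.7 -10.5   6.9] t 8.8
top lid in corner frame [-73.8 -69.9 121.7 133.4  89.9]
  left [-73.4 -10.9] yaw -0.003
  right [ -83.3 -129.4] yaw -0.003
  far [ -8.2 -73.9] yaw 0.0
  near [-138.5  -79.1] yaw 0.05
  fin top [-32.6 -69.7  34.1  10.1   2.9] [-32.6 -69.6 110.5] 44
```

Request:
jog_arm:
  moves:
    - [[0.3,0,0.15,0,0,0],[0.5,0,0.27,0,0,0],[0.8,0,0.43,0,0,0],[0.8,0,0.43,0,0,0]]

```text
time_s: 9.35
tcp_pos: [641.5, -37.8, 39.7]
tool_rot: [[0.065, 0.997, 0.034], [0.883, -0.074, 0.463], [0.464, -0.0, -0.886]]
contact_force: [-9.2, -27.0, 20.2]
opening: 60.0
```

```bash
python3 look.py 9 top
```

```text
tcp corner [ -75.7 -135.5   27.7] F [ -7.2 -27.6  20.2] t 9.35
top lid in corner frame [-73.8 -69.4 122.2 133.4  89.9]
  left [-72.4  -9.9] yaw -0.02
  right [ -75.5 -129.2] yaw -0.001
  far [ -8.2 -73.9] yaw 0.0
  near [-138.5  -79.1] yaw 0.05
  fin top [-32.7 -68.   34.7  13.4   3.1] [-33.6 -69.1 110.9] 47
```

Request:
jog_arm:
  moves:
    - [[0.2,0,0.1,0,0,0],[0.3,0,0.16,0,0,0],[0.3,0,0.16,0,0,0]]

```text
time_s: 9.78
tcp_pos: [641.5, -37.7, 39.7]
tool_rot: [[0.067, 0.997, 0.034], [0.885, -0.075, 0.459], [0.461, -0.0, -0.888]]
contact_force: [-12.3, -34.7, 26.3]
opening: 60.0
```

```bash
python3 look.py 10 top
```

```text
tcp corner [ -75.7 -135.4   27.7] F [ -9.8 -35.5  26.3] t 9.775
top lid in corner frame [-73.7 -69.4 122.2 133.2  89.9]
  left [-72.4  -9.9] yaw -0.02
  right [ -75.5 -129.2] yaw -0.001
  far [ -8.2 -73.9] yaw 0.0
  near [-138.5  -79.1] yaw 0.05
  fin top [-32.7 -68.   33.8  13.4   3.1] [-33.4 -69.1 110.1] 47
```

No motion at 35 N: flush to both walls (lid centre −73.7, −69.4 with ~1 mm bias; square within ~0.01). Now I back off and go above the fin.

Request:
jog_arm:
  moves:
    - [[-1,0,-0.5,0,0,0],[-4,0,-2,0,0,0],[-3,0,-8,0,0,0],[-1.5,0,-14,0,0,0],[0,0,-20,0,0,0]]

```text
time_s: 10.45
tcp_pos: [635.1, -118.1, 217.8]
tool_rot: [[0.059, 0.998, 0.032], [0.876, -0.067, 0.477], [0.479, 0.0, -0.878]]
contact_force: [1.2, 0.0, -1.1]
opening: 59.9
```

```bash
python3 -c "
from go import *
o,p,R=st();print(np.round(o['qpos'],2))
row(toolx(0),[-33,-68,180])"; python3 look.py 11 top
```

```text
[ 0.8   1.   -1.    1.41  0.34  1.07 -0.14]
row cm/rad [11.74, 4.41, 9.34] [0.39, -0.392, -1.53] | now corner-frame [ -76.4 -216.   205.8] t 10.45 F [ 1.2  0.1 -1.1] open 59.91740272371312
tcp corner [ -76.4 -216.   205.8] F [ 1.2  0.1 -1.1] t 10.45
top lid in corner frame [-73.8 -68.6 120.7 133.4  89.7]
  left [-72.4  -9.9] yaw -0.02
  right [ -72.9 -126.6] yaw -0.003
  far [ -8.2 -73.9] yaw 0.0
  near [-139.   -68.7] yaw 0.05
  fin top [-32.9 -68.1  34.4  13.4   2.8] [-33.6 -69.1 110.7] 47
```

Request:
jog_arm:
  moves:
    - [[1.5,0.5,-1,0.04,-0.04,-0.17],[3,1,-1,0.08,-0.08,-0.34],[5,2,0,0.13,-0.13,-0.51],[7,3,2,0.17,-0.17,-0.68],[9,3.5,4,0.22,-0.22,-0.85]]

```text
time_s: 11.12
tcp_pos: [677.4, -21.4, 223.3]
tool_rot: [[-0.722, 0.686, -0.089], [0.658, 0.721, 0.217], [0.213, 0.098, -0.972]]
contact_force: [-0.9, 1.0, 1.7]
opening: 60.1
```

```bash
python3 -c "
from go import *
o,p,R=st();print(np.round(o['qpos'],2))
row(toolx(0),[-33,-68,180])"
```

```text
[ 0.5   1.02 -1.07  1.26  0.64  1.31  0.34]
row cm/rad [1.65, 3.94, 3.98] [0.168, -0.173, -0.675] | now corner-frame [ -41.1 -116.6  211.3] t 11.125 F [-1.   0.9  1.7] open 60.14317685741736
```

Request:
jog_arm:
  moves:
    - [[0.4,1,1,0.04,-0.04,-0.17],[0.8,2,2,0.08,-0.08,-0.34],[1.2,3,3,0.13,-0.13,-0.51],[1.65,3.94,3.98,0.168,-0.173,-0.675],[1.65,3.94,3.98,0.168,-0.173,-0.675]]

```text
time_s: 11.75
tcp_pos: [687.4, 28.4, 192.2]
tool_rot: [[-0.997, 0.073, -0.003], [0.073, 0.997, 0.003], [0.003, 0.003, -1.0]]
contact_force: [1.0, -0.0, 0.1]
opening: 60.2
```

```bash
python3 -c "
from go import *
o,p,R=st();print(np.round(o['qpos'],2))
row(toolx(0),[-33.5,-68.5,130]);row(toolx(0),[-33.5,-68.5,104])"; python3 look.py 12 side
```

```text
[ 0.36  1.03 -1.1   1.37  0.91  1.29  0.72]
row cm/rad [-0.13, -0.25, 5.02] [0.003, -0.003, -0.001] | now corner-frame [-34.7 -66.1 180.2] t 11.75 F [1.  0.  0.1] open 60.160913400859314
row cm/rad [-0.14, -0.26, 7.62] [0.003, -0.003, -0.001] | now corner-frame [-34.7 -66.1 180.2] t 11.75 F [1.  0.  0.1] open 60.160913400859314
tcp corner [-34.7 -66.1 180.2] F [1.  0.  0.1] t 11.75
side lid in corner frame [-74.7 -70.7 129.2 131.7  89.5]
  left [-66.9 -12.5] yaw -0.067
  right [ -75.7 -133.1] yaw 0.003
  far [-12.4 -75.4] yaw 0.043
  near [-138.8  -64.8] yaw -0.001
  fin top [-34.2 -70.7  18.6  31.8  84.7] [-35.4 -71.7 109.1] 55
```

Request:
jog_arm:
  moves:
    - [[-0.1,-0.28,2.5,0,0,0],[-0.1,-0.28,5,0,0,0],[-0.1,-0.28,6.5,0,0,0],[-0.1,-0.28,7.6,0,0,0],[-0.1,-0.28,7.6,0,0,0]]

```text
time_s: 12.42
tcp_pos: [688.9, 22.2, 115.3]
tool_rot: [[-0.997, 0.078, -0.003], [0.078, 0.997, 0.001], [0.003, 0.001, -1.0]]
contact_force: [-0.4, 0.2, 0.6]
opening: 60.1
```

```bash
python3 look.py 13 side;python3 -c "
import cv2
a=cv2.imread('pics/side13.png')[150:300,190:340];cv2.imwrite('pics/s13.png',cv2.resize(a,None,fx=4,fy=4,interpolation=2))"
```

```text
tcp corner [-32.7 -72.3 103.3] F [-0.5  0.2  0.6] t 12.425
side lid in corner frame [-74.8 -70.9 129.7 131.5  89.6]
  left [-73.9 -12.2] yaw -0.123
  right [ -75.5 -133. ] yaw -0.003
  far [-11.6 -96.8] yaw 0.125
  near [-138.8  -70.9] yaw -0.016
  fin top [-43.5 -95.5  16.   56.4  26.6] [-40.8 -95.4 110.4] 16
```

View pics/s13.png

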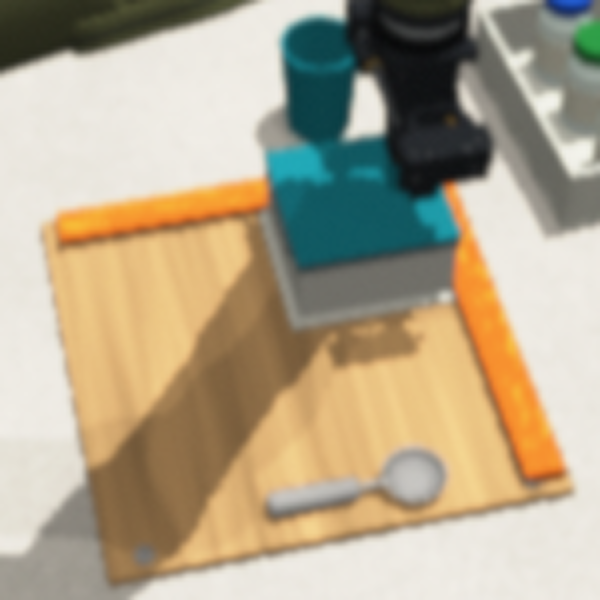

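The crop shows the gripper astride the fin (crop 430,160), the box flush in the corner, and the spoon and cup in place. Measured y is −72.3, about 3 mm past the fin plane; I correct that and close.

Request:
jog_arm:
  moves:
    - [[0,0.3,0,0,0,0],[0,0.3,0,0,0,0]]

```text
time_s: 12.72
tcp_pos: [690.0, 26.0, 117.2]
tool_rot: [[-0.997, 0.077, -0.0], [0.077, 0.997, 0.002], [0.0, 0.002, -1.0]]
contact_force: [-0.9, 0.2, 0.0]
opening: 60.1
```

Request:
jog_arm:
  moves:
    - [[0,0,0,0,0,0],[0,0,0,0,0,0],[0,0,0,0,0,0],[0,0,0,0,0,0],[0,0,0,0,0,0]]
  hand: 0
  newtons: 45

```text
time_s: 13.35
tcp_pos: [689.6, 25.3, 116.4]
tool_rot: [[-0.997, 0.077, -0.001], [0.077, 0.997, 0.002], [0.002, 0.001, -1.0]]
contact_force: [0.1, -0.5, 0.4]
opening: 13.1
```

```bash
python3 look.py 14 top; python3 -c "
from go import *
# arc about hinge axis in corner frame: box origin at (-73,-68,0) -> hinge (-140,-68,70)
o,p,R=st();q=C.T@(p-COR);h=np.array([-140,q[1],70]);v=q-h;Rc=C.T@R
for a in (.03,.06,.09,.12,.16,.2,.22):
    Q=Ro.from_rotvec([0,-a,0]).as_matrix();d=h+Q@v-q
    print(a,((Rc.T@d)/10).round(2).tolist(),Ro.from_matrix(Rc.T@Q@Rc).as_rotvec().round(3).tolist())"
```

```text
tcp corner [-32.3 -69.1 104.4] F [ 0.1 -0.5  0.4] t 13.35
top lid in corner frame [-74.4 -68.3 119.9 130.4  88.8]
  left [-74.1 -10.1] yaw -0.032
  right [ -87.6 -126.5] yaw -0.009
  near [-137.5  -71. ] yaw -0.001
  fin top [-51.  -72.4   0.    0.    0. ] [-51.  -72.4 101. ] 1
0.03 [0.11, -0.0, -0.32] [-0.0, -0.03, -0.0]
0.06 [0.23, -0.0, -0.64] [-0.0, -0.06, -0.0]
0.09 [0.35, -0.0, -0.95] [-0.0, -0.09, -0.0]
0.12 [0.49, -0.0, -1.26] [-0.001, -0.12, -0.0]
0.16 [0.69, -0.0, -1.67] [-0.001, -0.16, -0.0]
0.2 [0.9, -0.0, -2.07] [-0.001, -0.2, -0.0]
0.22 [1.01, -0.0, -2.27] [-0.001, -0.22, -0.0]
```

The opening of 13.1 mm means the fin is held. I start the arc about the hinge.

Request:
jog_arm:
  moves:
    - [[0.06,0,-0.16,0,-0.015,0],[0.11,0,-0.32,0,-0.03,0],[0.17,0,-0.48,0,-0.045,0],[0.23,0,-0.64,0,-0.06,0],[0.23,0,-0.64,0,-0.06,0]]

```text
time_s: 14.02
tcp_pos: [686.7, 25.3, 122.1]
tool_rot: [[-0.995, 0.077, 0.057], [0.077, 0.997, -0.004], [-0.057, 0.001, -0.998]]
contact_force: [2.5, 2.9, -12.4]
opening: 12.7
```

```bash
cat > ang.py <<'E'
from go import *
o,p,R=st();q=C.T@(p-COR);print("tcp",q.round(1),"angle pos",round(float(np.arctan2(q[2]-70,q[0]+140)-np.arctan2(34.4,107.7)),3),"tool pitch",round(float(np.arcsin(-(C.T@R)[0,2])),3),"F",np.round(C.T@np.array(o["contact_force"]),1),"open",round(o["opening"],1),"t",o["time_s"])
E
python3 ang.py
```

```text
tcp [-35.2 -69.3 110.1] angle pos 0.056 tool pitch -0.057 F [  2.3   3.1 -12.4] open 12.7 t 14.025
```

Request:
jog_arm:
  moves:
    - [[0.06,0,-0.16,0,-0.015,0],[0.12,0,-0.32,0,-0.03,0],[0.18,0,-0.48,0,-0.045,0],[0.24,0,-0.64,0,-0.06,0],[0.24,0,-0.64,0,-0.06,0]]

```text
time_s: 14.65
tcp_pos: [684.2, 25.5, 129.8]
tool_rot: [[-0.99, 0.077, 0.118], [0.077, 0.997, -0.009], [-0.118, 0.0, -0.993]]
contact_force: [-1.7, 1.0, -6.0]
opening: 12.9
```

```bash
python3 ang.py
```

```text
tcp [-37.8 -69.3 117.8] angle pos 0.128 tool pitch -0.119 F [-1.8  0.9 -6. ] open 12.9 t 14.65
```

Request:
jog_arm:
  moves:
    - [[0.07,0,-0.21,0,-0.02,0],[0.15,0,-0.43,0,-0.04,0],[0.23,0,-0.64,0,-0.06,0],[0.31,0,-0.85,0,-0.08,0],[0.35,0,-0.95,0,-0.09,0]]

```text
time_s: 15.28
tcp_pos: [679.8, 25.8, 138.3]
tool_rot: [[-0.975, 0.077, 0.207], [0.076, 0.997, -0.015], [-0.208, 0.001, -0.978]]
contact_force: [-1.4, 0.2, -5.5]
opening: 12.9
```

Request:
jog_arm:
  moves:
    - [[0,0,0,0,0,0],[0,0,0,0,0,0],[0,0,0,0,0,0],[0,0,0,0,0,0],[0,0,0,0,0,0]]

```text
time_s: 15.9
tcp_pos: [680.0, 26.0, 138.0]
tool_rot: [[-0.975, 0.077, 0.206], [0.076, 0.997, -0.015], [-0.207, 0.001, -0.978]]
contact_force: [-2.0, -1.0, -5.6]
opening: 13.1
```

```bash
python3 ang.py; python3 look.py 15 side;python3 -c "
from h import *; from go import *
a=cv2.imread('pics/side15.png')[150:300,190:340];cv2.imwrite('pics/s15.png',cv2.resize(a,None,fx=4,fy=4,interpolation=2))
for n in ('side','top'):
    c=cam(n);P=(cloud(c)-COR)@C;Q=P
    m=teal(c)&(Q[...,0]>-138)&(Q[...,0]<-8)&(abs(Q[...,1]+68)<60)&(Q[...,2]>72)&(Q[...,2]<118)
    m&=~((abs(Q[...,1]+69)<14)&(Q[...,0]>-65))
    q=Q[m];A=np.c_[q[:,:2],np.ones(len(q))];k=np.linalg.lstsq(A,q[:,2],rcond=None)[0];r=q[:,2]-A@k;g=abs(r)<6;k=np.linalg.lstsq(A[g],q[g,2],rcond=None)[0]
    print(n,'lid slope x,y',np.arctan(k[:2]).round(3),'h at hinge x=-140',(k@[-140,-68,1]).round(1),g.sum())
"
```

```text
tcp [-41.9 -69.1 126. ] angle pos 0.21 tool pitch -0.208 F [-1.9 -1.2 -5.6] open 13.1 t 15.9
tcp corner [-41.9 -69.1 126. ] F [-1.9 -1.2 -5.6] t 15.9
side lid in corner frame [-112.8  -70.1  126.    61.8   84.1]
  left [-109.5  -15.7] yaw -0.225
  right [-116.8 -127.2] yaw 0.133
  fin top [-38.7 -77.7  50.  115.2   7.2] [ -31.  -102.9  103.3] 126
side lid slope x,y [ 0.206 -0.   ] h at hinge x=-140 79.3 799
top lid slope x,y [0.2   0.002] h at hinge x=-140 78.1 284
```

View pics/s15.png

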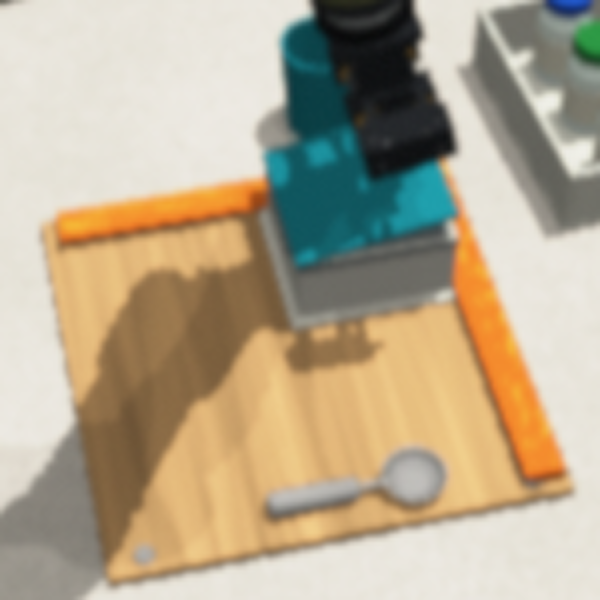

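The lid slope reads 0.20–0.21 rad in both cameras. The hinge-side height is unchanged at 78–79 mm, and the box foot sits at the same crop pixels as before (295,325). I hand in.

```bash
python3 -c "
from rig import ticket
print(ticket.sign_off())"; python3 ang.py
```

```text
the job is handed in; nothing more can be done
None
the job is handed in; nothing more can be done
```

I pushed the box into the corner, gripped the lid's fin and broke the seal. I handed the job in at about 16 s (limit 58 s), still holding the lid open; `sign_off` gives no verdict.

- **Box in the corner:** I pushed with leaning, open fingers, first to the far wall, stopping at 31 N with no more motion. Then I pushed it to the left wall, stopping at 35 N. The top camera put the lid centre about 1 mm from where it should be when flush, and square within about 0.01 rad on most edges.
- **Lid opened:** I pinched the fin at 45 N (fingers closed to 13 mm on the 14 mm fin) and lifted it along an arc about the hinge. Of the readings I took between moves, the highest was 12.4 N, near 0.056 rad. By 0.13 rad the pull had dropped to 6 N, so the seal had let go.
- **Last checks:** The lid angle read 0.206 rad (side camera), 0.200 (top camera) and 0.21 (tool position). The lid was still and the grip force held at 5.6 N. The hinge side of the lid was still at its starting height and the box foot looked unmoved in the picture. In the last picture the spoon and cup stood where they had been. I did not re-measure the bottle, can and yogurt; the arm was not taken close to the can and yogurt and passed over the bottle area at a safe height.
- **Disagreements:** The side camera read the box's y position 2–6 mm lower than the top camera, so I relied on the top camera and on the stall against the walls. Some single-edge yaw readings were up to 0.13 rad off because the arm and the fin hid parts of the lid. The lift peak came out lower than the stated 18 N, probably because I read the force only between moves.

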